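# Ring, then point out the box that lacks its partition

### The job

Three dry clay boxes stand open side up on the plywood board, and one of them was left without its middle partition. Press the desk bell's button all the way down to call the potter and let it spring back, then point down with the fingertips at the middle of the box without a partition, about three centimetres above its rim, and hold still there for three seconds; finish while still pointing. Touch none of the boxes, as dry clay is fragile, and leave everything else where it is.

Things in the scene. Friction and masses are not known exactly. Their poses are not given: they have to be found in the camera images.
- box_plain: the box to point at: open-topped grey-brown clay box with one undivided hollow; 80 x 100 x 70 mm (x, y, z), walls and floor 6 mm, 0.4 kg, loose on the board; origin: centre of its underside
- box_plain_mouth (a point): centre of the undivided box's open mouth, at rim height: 70 mm above its underside, so 88 mm above the table; z up
- box_split_a: sound box: the same clay box, but with a 6 mm partition as high as the rim that makes two compartments (the partition splits the 100 mm side); 80 x 100 x 70 mm (x, y, z), walls and floor 6 mm, 0.4 kg, loose on the board; origin: centre of its underside
- box_split_b: the other sound box, just like box_split_a; 80 x 100 x 70 mm (x, y, z), walls and floor 6 mm, 0.4 kg, loose on the board; origin: centre of its underside
- board: plywood ware board under the boxes and the trimming tool, 200 x 450 x 18 mm (x, y, z), fixed; origin: centre of its underside
- plunger (a joint): bell button: 0 = up, 0.006 m = fully down; a spring pushes it back up by itself, about 0.6 N at first and 4.2 N when fully down
- plunger_top (a point): centre of the top face of the bell's button, a brass disc of 22 mm diameter, 56 mm above the table when up; it moves straight down when pressed. The bell is a steel dome of 35 mm radius and 42 mm height on a black foot of 37 mm radius, fixed to the table at the left or the right of the board
- tub: yellow plastic tub, 90 mm across, 70 mm high, loose on the table on the other side of the board from the bell; origin: centre of its underside
- trim_tool: loop trimming tool: 14 mm thick wooden handle with a thin steel wire loop, 160 mm long over all, lying along its own x axis on the board's edge nearest the robot, 14 mm high, loose; origin: under its middle
- rolling_pin: wooden rolling pin, barrel 54 mm in diameter and 240 mm long, 400 mm over the handles, loose on the table beyond the board, lying along its own y axis; origin: under its middle, on the table
Mind the look-alikes: they are no part of the job. What is shaped like the box_plain but green or purple is not meant.

How it is judged (in metres and radians):
On the way, in this order (a step that is already met when the one before it is completed fails the run):
1. the bell's button is pressed fully down (value of joint plunger above 0.005 m), for 0.02 s.
2. with the button up again, the fingertips point down at the box without a partition, just above its rim, for three seconds (horizontal distance between the grasp point and box_plain_mouth below 0.03 m and z of the grasp point in the frame of box_plain_mouth between 0.02 and 0.09 m and angle between the grasp point's own z axis and vertical above 2.2 rad and value of joint plunger below 0.002 m), for 2.5 s.
At the end, for the whole second after the job is handed in: Tool pointing down (within 50 degrees), TCP within 30 mm level of the middle of the undivided box's mouth and 20 to 90 mm above its rim; bell button up; boxes, tub, tool and rolling pin within 10 mm of their starts, boxes and tub upright (all of step 2 and distance of each of box_plain, box_split_a, box_split_b, tub, trim_tool, rolling_pin from where it was at the start of the episode below 0.01 m and angle between each of box_plain, box_split_a, box_split_b, tub's own z axis and vertical below 0.1 rad); the robot touches nothing.
It fails at once if the robot touches the box without a partition (contact force between any of the fingers, the arm and box_plain above 0.3 N).
It fails at once if the robot touches a sound box (contact force between any of the fingers, the arm and box_split_a above 0.3 N).
It fails at once if the robot touches the other sound box (contact force between any of the fingers, the arm and box_split_b above 0.3 N).
It fails at once if a box or a bystander is moved or lifted (more than 10 mm) (distance of any of box_plain, box_split_a, box_split_b, tub, trim_tool, rolling_pin from where it was at the start of the episode above 0.01 m).
It also fails if it takes over 42 s, if anything falls off the work surface, if the arm or the gripper's body presses on something with over 40 N, if the wrist force passes 120 N, or if a joint passes its speed limit or range.

### The arm

A 6-joint arm with a two-finger parallel gripper is mounted at the origin on the work surface. World frame = base frame: x ahead of the robot, y to its left, z up, the work surface at z = 0. Lengths are in m, angles in degrees, forces in N, time in s.
With the tool pointing down it reaches from about 0.325 to 0.85 m from the base axis. Payload 15.5 kg.
Tool frame: the origin (TCP) lies between the finger pads, 19 mm behind the fingertips; this is the grasp point; z points along the fingers, y is the line along which they close (so a half turn about z gives the same grasp; the last joint's range is limited). The gripper opens to 91 mm and grips with 3 to 60 N. Pads are 32 mm wide; open, the fingers measure 118 mm over their backs; the gripper's body (76 mm by 178 mm) begins 60 mm behind the grasp point.
Start: joints at [70.159, 28.281, 77.091, -0, 74.628, -5.472], TCP at [0.155, 0.605, 0.233] pointing down, gripper open.
Joint ranges: [-166.48, 166.48], [-47.26, 123.95], [12.59, 153.08], [-70.14, 250.14], [6.76, 159.57], [-176.63, 176.63]. Speed limits (degrees/s): [108.29, 108.29, 147.25, 172.46, 172.46, 172.46].

### API

Orientations are given as a 3x3 rotation matrix whose columns are the frame's x, y, z axes.
In Python, from rig import arm gives the robot as it stands. Calls block until the motion is done:
- arm.move_to(position, orientation): joint-space move of the TCP to a pose.
- arm.move_l(position, orientation=None, feed=0.15): straight line of the TCP; orientation=None keeps the orientation; feed is the mean speed in m/s.
- arm.move_joints(angles): joint-space move.
- arm.grip(opening): finger opening in m; the grip force is fixed at half the most; returns when the fingers have stopped.
- arm.sleep(seconds).
- arm.solve_ik(position, orientation): joint angles nearest the present ones, or None.
- arm.snapshot(name): name is "side" or "top"; returns the picture (480x640x3 uint8, red, green, blue); there is no depth.
- arm.get_calibration(name): a dict with "intrinsics" (3x3 intrinsics, pixels), "cam_to_world" (4x4, takes a point from camera to world coordinates). Camera axes: x right, y down, z forward; pixel columns grow to the right and rows downward; lengths in m; the calibration is good to about 2 mm. A picture is of the moment at which its call begins. get_calibration takes no time and is no camera call.
A pose or a line that the arm cannot do raises arm.Unreachable and nothing moves.
- arm.sign_off(): hands the job in; it is judged then, once.
Readings, each from a call of its own:
- arm.current_t(): time.
- arm.current_joint_positions(): joint angles.
- arm.current_dq(): joint speeds.
- arm.current_tau(): joint torques, N m.
- arm.current_ee_pos(): TCP position.
- arm.current_tool_rot(): TCP orientation.
- arm.current_force(): force on the tool from outside, world axes, zero at the start.
- arm.current_torque(): the same for the moment, N m.
- arm.current_width(): finger opening in m.
- arm.current_grasp_force(): force on a finger pad.
Only numpy, scipy, OpenCV 4.12 (cv2) and the standard library are available. Lean on these libraries where they do the work, as an engineer would, in place of code of your own. Each camera call takes 0.05 s, during which the arm holds its last target. There are 200 camera calls.

## Working session

There is one attempt and no reset: what is moved stays moved. The work goes in short steps, each a Python script; the robot and the scene stay as the last script left them, time stands still between calls to the robot, and variables do not carry over. Pictures are saved under pics/ and viewed, at most 10 in all, crops included, and the job is handed in when it is done.

```bash
mkdir -p pics
python3 - <<'E'
from rig import arm
import cv2
for n in("top","side"):
    cv2.imwrite(f"pics/{n}0.png",arm.snapshot(n)[:,:,::-1]); c=arm.get_calibration(n); print(n,c["intrinsics"],c["cam_to_world"])
E
```

```text
top [[527.4405827    0.         325.12065212]
 [  0.         527.4405827  239.6754689 ]
 [  0.           0.           1.        ]] [[-0.005661   -0.981384    0.19197237  0.39180025]
 [-0.99986133  0.00856163  0.01428344 -0.01898191]
 [-0.01566114 -0.19186489 -0.98129638  1.06975477]
 [ 0.          0.          0.          1.        ]]
side [[454.97440775   0.         315.68112745]
 [  0.         454.97440775 237.74513555]
 [  0.           0.           1.        ]] [[ 0.70748648 -0.36065482  0.60777544 -0.07024041]
 [-0.70668688 -0.37017236  0.60296442 -0.63824174]
 [ 0.00751964 -0.8560961  -0.51676196  0.6270321 ]
 [ 0.          0.          0.          1.        ]]
```

View pics/top0.png

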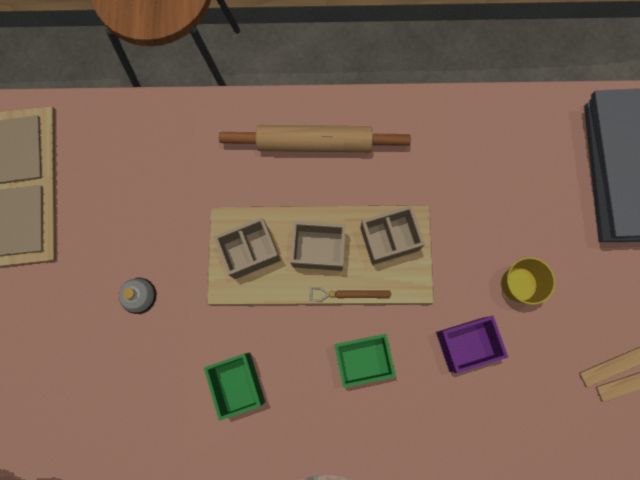

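View pics/side0.png

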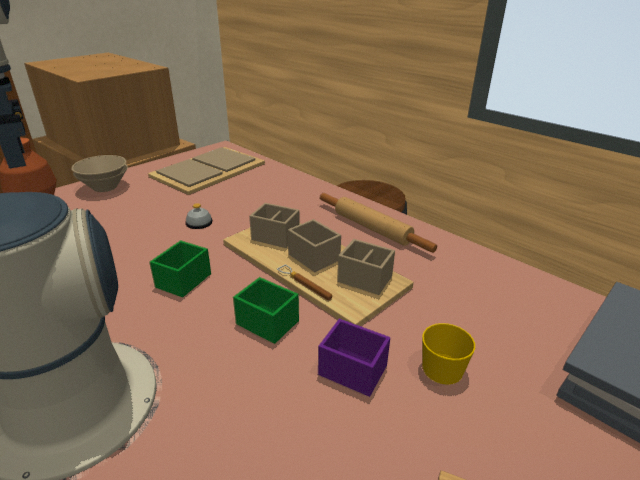

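The undivided grey box is the middle one (mouth at about (319,246) in the top view). The bell is on the left, with its brass button at about (129,294) in the top view and (197,207) in the side view. I'll measure both next.

```bash
cat > h.py <<'E'
import numpy as np,cv2
from rig import arm
def ray(n,u,v):
    c=arm.get_calibration(n);T=c["cam_to_world"];return T[:3,3],T[:3,:3]@np.linalg.inv(c["intrinsics"])@[u,v,1]
def onz(n,u,v,z):
    o,d=ray(n,u,v);return o+d*(z-o[2])/d[2]
def tri(a,b):
    A=np.zeros((3,3));B=np.zeros(3)
    for o,d in(ray("top",*a),ray("side",*b)):
        d=d/np.linalg.norm(d);P=np.eye(3)-np.outer(d,d);A+=P;B+=P@o
    return np.linalg.solve(A,B)
E
python3 - <<'E'
from h import *
t=cv2.imread("pics/top0.png");s=cv2.imread("pics/side0.png")
def btn(im,x0,x1,y0,y1):
    h=cv2.cvtColor(im,cv2.COLOR_BGR2HSV)[y0:y1,x0:x1]
    m=cv2.inRange(h,(15,120,80),(35,255,255));ys,xs=np.nonzero(m);print(len(xs),xs.min()+x0,xs.max()+x0,ys.min()+y0,ys.max()+y0);return xs.mean()+x0,ys.mean()+y0
a=btn(t,115,160,275,315);b=btn(s,180,215,198,232)
print(a,b,onz("top",*a,.056),onz("side",*b,.054),tri(a,b))
cv2.imwrite("pics/c.png",np.hstack([cv2.resize(t[215:280,285:355],None,fx=6,fy=6,interpolation=2),cv2.resize(t[270:335,110:165],None,fx=6,fy=6,interpolation=2)]))
E
```

```text
79 124 133 289 298
32 193 200 203 207
(np.float64(128.44303797468353), np.float64(293.1012658227848)) (np.float64(196.53125), np.float64(205.09375)) [0.4882718  0.37636415 0.056     ] [0.49162202 0.38252859 0.054     ] [0.48801222 0.37574174 0.05776238]
```

View pics/c.png

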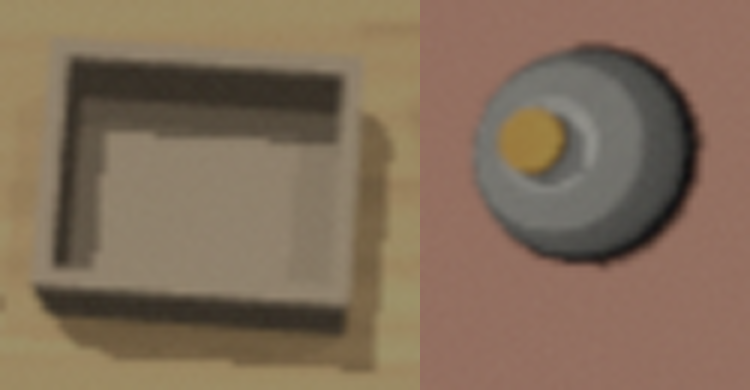

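The crop shows the rim's outer corners at about (294,222), (345,225), (343,266) and (291,263) with no partition, and the button's disc centred at about (128.6,293.3). Now I'll close the gripper and move over the bell.

Run:
```python
from h import *
q=[(294.2,221.7),(345,225),(343.3,265.8),(291.3,263)]
P=np.array([onz("top",*p,.088) for p in q]);M=P.mean(0);print("mouth",M,[np.linalg.norm(P[i]-P[i-1]).round(3) for i in range(4)])
R=arm.current_tool_rot();print(np.round(R,3))
b=np.array([.488,.376])
arm.grip(0.0);print("w",arm.current_width())
arm.move_to([*b,.16],R);arm.move_l([*b,.09],feed=.1)
print(arm.current_t(),arm.current_ee_pos(),arm.current_force())
for n in("top","side"):print(arm.solve_ik([M[0],M[1],.145],R));break
cv2.imwrite("pics/side1.png",cv2.resize(arm.snapshot("side")[150:270,130:290,::-1],None,fx=4,fy=4))
```

```text
mouth [0.57617058 0.00803907 0.088     ] [np.float64(0.08), np.float64(0.097), np.float64(0.079), np.float64(0.098)]
[[-0.969  0.248 -0.   ]
 [ 0.248  0.969 -0.001]
 [ 0.    -0.001 -1.   ]]
w 0.0005804223561916359
3.8333 [0.48825538 0.37626354 0.09048058] [ 0.21971819 -0.81215241  0.32844362]
[-5.10230931e+00  3.00830794e+01  8.98844162e+01 -6.95954523e-02
  6.00485946e+01 -8.06990346e+01]
```

View pics/side1.png

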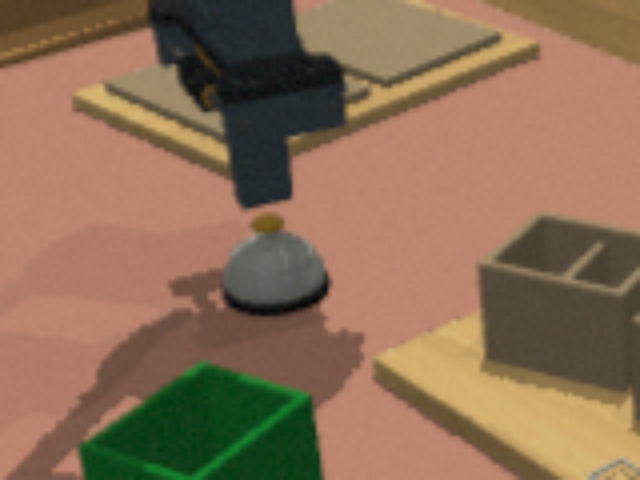

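The closed fingers hang directly over the brass button (268,222 in the crop). Now I'll press in small steps and stop at the force rise that marks the end stop.

Run:
```python
from h import *
b=[.488,.376];f0=arm.current_force()[2];ok=False
for z in np.arange(.080,.0635,-.001):
    arm.move_l([*b,z],feed=.03);arm.sleep(.1)
    f=arm.current_force()[2]-f0;print(round(z,4),arm.current_ee_pos()[2].round(4),f.round(2))
    if f>8:ok=True;break
arm.sleep(.2)
arm.move_l([*b,.17],feed=.1);print(ok,arm.current_t())
```

```text
0.08 0.0801 1.41
0.079 0.079 0.72
0.078 0.078 0.79
0.077 0.077 0.96
0.076 0.076 0.49
0.075 0.075 0.64
0.074 0.074 2.24
0.073 0.073 2.39
0.072 0.072 2.66
0.071 0.071 3.27
0.07 0.07 4.26
0.069 0.0691 6.07
0.068 0.0686 16.39
True 10.0333
```

The force rose along the spring from a TCP height of about 74 mm and hit the stop at about 69 mm, so the button went fully down. Next I'll move over the box and point.

Run:
```python
from h import *
m=[.576,.008];R=arm.current_tool_rot()
arm.move_l([*m,.20],feed=.12);arm.move_l([*m,.138],feed=.06)
arm.sleep(3.3);print(arm.current_t(),arm.current_ee_pos(),arm.current_tool_rot()[:,2],arm.current_force())
cv2.imwrite("pics/e.png",np.hstack([cv2.resize(arm.snapshot(n)[...,::-1],(400,300)) for n in("top","side")]))
```

```text
17.8333 [0.57598534 0.0079955  0.13800147] [-3.83302106e-04 -1.04341499e-03 -9.99999382e-01] [ 0.73119804 -0.62267306  0.12903709]
```

View pics/e.png

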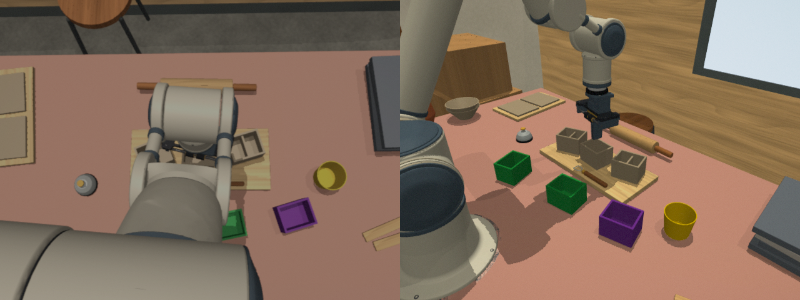

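The fingertips point down above the middle box (side view at about (597,137)). Everything that can be seen is in place, and the button is up.

```bash
python3 -c "
from rig import arm
print(arm.sign_off())"
```

```text
the job is handed in; nothing more can be done
None
```

I pressed the bell's button fully down and let it spring back, held the fingertips about 3 cm above the middle of the undivided box for over three seconds, and handed the job in while still pointing there; I saw no sign of touching or moving anything else, but sign-off returned no verdict.

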